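# True up and check a frame corner with the square

## Task

Pick up the steel square by its black handle and, keeping it flat on the dark steel plate, press it into the inside corner of the small frame so that it pushes the leaning swing rail out to square and its two outer edges sit flush, without gaps, against the long rail and the stop block. Hold it pressed firmly but gently against both for two seconds, then take it away, lay it back flat on the cutting mat and let go. Do not force or drop it, leave the rail square, and leave the other things on the bench alone.

Things in the scene. Friction and masses are not known exactly. Their poses are not given: they have to be found in the camera images.
- square_grip (a point): centre of the grip of the black handle of the loose steel square (0.27 to 0.5 kg, lying flat), 42 mm above its underside. Handle: upright block 30 mm along the square's x, 20 mm along its y, from 10 to 60 mm above the underside, on a flat web. Axes as body square: x and y along the two legs, z up.
- square: the square, an L of two legs 22 mm wide, 14 mm thick. Origin on its underside below the handle's centre. The straight outer edges, 130 mm long, meet at 90 degrees in the heel at (-45, -45) mm from the origin: one runs from there along +x (looks to -y), the other along +y (looks to -x).
- plate: fixed dark steel plate 240 (x) by 270 (y) by 12 mm, origin under its centre, top at z = 12 mm. It carries the frame corner, 25 mm high. Friction takes 5 to 10 N of a sideways push: about 14 N along -x, 5 N along -y and 3 N down drive the square home, then 9 N each along -x and -y load both faces well; over 25 N on a face is forcing it.
- corner (a point): inside corner of the frame, on the plate's top, at (-75, -85) mm from the plate's centre; axes as the plate's. The long rail's face runs from here along +x, the stop block's along +y. The square belongs in the quadrant +x, +y, heel here, axes along the plate's: its handle axis is then 45 mm from both faces.
- long_rail: fixed aluminium bar on the plate, 20 mm thick, 25 mm high; origin at the inside corner; runs from -20 to 165 mm along x, its face in the plane y = 0 looking to +y
- stop_block: fixed aluminium block on the plate, 20 mm thick, 25 mm high; origin at the inside corner; runs from 0 to 42 mm along y, its face in the plane x = 0 looking to +x
- swing_rail (a joint): angle (rad) of the swing rail, an aluminium bar that continues the stop block along +y. 0: its face is in line with the block's face (square). Positive: it leans in to +x over the square's place (starts at 0.07 to 0.13). Stiff pivot: takes about 0.15 N m to turn, stays where left, can be pushed too far, to -0.12.
- swing_end (a point): point on the swing rail's inner face at its free end, 12.5 mm above the plate. The bar is 20 mm thick, 118 mm long, 25 mm high, from 44 to 162 mm along the corner's +y; its pivot bolt is at (-10, 52) mm from the corner, 110 mm from this end.
- mat: fixed grey rubber cutting mat 240 by 240 by 3 mm, origin under its centre, top at z = 3 mm. The square starts on it.
- centring_ring: bystander: loose steel ring, 36 mm across, 10 mm high, on the mat near one edge; origin under its centre
- hex_bolt: bystander: loose steel bolt standing on its head, 18 mm across, 30 mm high, at the plate's +x +y corner; origin under its centre
- solder_reel: bystander: reel 64 mm across, 52 mm high at the back; origin under its centre
- brass_dome: bystander: brass dome 68 mm across, 46 mm high at the back; origin under its centre
- stub_flange: bystander: steel flange stub 56 mm across, 70 mm high at the back; origin under its centre
Mind the look-alikes: they are no part of the job. What is shaped like the square but pink or turquoise is not meant.

How it is judged (in metres and radians):
On the way:
1. the square lies flat on the plate, pressed flush against the long rail and the stop block with at least 2 N on each, and the swing rail is pushed out to square (within 0.02 rad), held for 1 s (contact force between square and long_rail above 2 N and contact force between square and stop_block above 2 N and angle between the x axis of square and the x axis of plate, either way round below 0.025 rad and angle between square's own z axis and vertical below 0.05 rad and distance between square and corner below 0.068 m and value of joint swing_rail between -0.02 and 0.02 rad), for 1 s.
At the end, for the whole second after the job is handed in: The square lies flat (within 0.06 rad), handle up, at rest and released, with its handle over the mat; the swing rail is still square within 0.02 rad (x of square in the frame of mat between -0.12 and 0.12 m and y of square in the frame of mat between -0.12 and 0.12 m and z of square in the frame of mat below 0.008 m and angle between square's own z axis and vertical below 0.06 rad and linear speed of square below 0.01 m/s and value of joint swing_rail between -0.02 and 0.02 rad); the robot touches nothing.
It fails at once if the square is forced against the long rail or the stop block with more than 25 N (contact force between square and long_rail above 25 N or contact force between square and stop_block above 25 N).
It fails at once if the square is dropped or thrown (moves faster than 0.4 m/s with no finger on it) (contact force between square and the fingers below 0.1 N and linear speed of square above 0.4 m/s).
It fails at once if a bystander is moved by more than 20 mm (distance of any of centring_ring, hex_bolt, solder_reel, brass_dome, stub_flange from where it was at the start of the episode above 0.02 m).
It also fails if it takes over 72 s, if anything falls off the work surface, if the arm or the gripper's body presses on something with over 40 N, if the wrist force passes 120 N, or if a joint passes its speed limit or range.

## Robot

A 6-joint arm with a two-finger parallel gripper is mounted at the origin on the work surface. World frame = base frame: x ahead of the robot, y to its left, z up, the work surface at z = 0. Lengths are in mm, angles in degrees, forces in N, time in s.
With the tool pointing down it reaches from about 325 to 925 mm from the base axis. Payload 3.1 kg.
Tool frame: the origin (TCP) lies at the very end of the fingers, on their centre line; the grasp point (between the pads) lies grasp_offset behind it (grasp_offset is the distance from the TCP to the grasp point, in mm); z points along the fingers, y is the line along which they close (so a half turn about z gives the same grasp; the last joint's range is limited). The gripper opens to 85 mm and grips with 20 to 120 N. Pads are 22 mm wide; open, the fingers measure 114 mm over their backs; the gripper's body (76 mm by 85 mm) begins 54 mm behind the grasp point. The pads swing forward as they close: fully open they stand 13 mm farther back than shut.
Start: joints at [-79.653, 12.427, 92.441, -0, 75.132, -6.429], TCP at [180.417, -598.405, 231.3] pointing down, gripper open.
Joint ranges: [-157.48, 157.48], [-44.54, 120.13], [17.64, 146.25], [-64.5, 244.5], [7.68, 150.69], [-147.95, 147.95]. Speed limits (degrees/s): [159.86, 159.86, 180, 180, 180, 180].

## Interface

Orientations are given as [roll, pitch, yaw] about the fixed x, y, z axes, in that order (R = Rz(yaw) Ry(pitch) Rx(roll)).
In Python, from station import * gives the robot as it stands. Calls block until the motion is done:
- goto(position, orientation): joint-space move of the TCP to a pose.
- move_l(position, attitude=None, speed=150): straight line of the TCP; attitude=None keeps the orientation; speed is the mean speed in mm/s.
- move_j(angles): joint-space move.
- grip(opening, squeeze=None): finger opening in mm; squeeze is the grip in N (None keeps the last); returns when the fingers have stopped.
- wait(seconds).
- solve_ik(position, orientation): joint angles nearest the present ones, or None.
- get_obs(): the state.
- get_image(name): name is "scene" or "top"; returns the picture (384x512x3 uint8, red, green, blue); there is no depth.
- get_calibration(name): a dict with "fx", "fy", "cx", "cy" (pixels), "R" (3x3) and "t" (3): a world point X has camera coordinates R X + t. Camera axes: x right, y down, z forward; pixel columns grow to the right and rows downward; lengths in mm; the calibration is good to about 2 mm. A picture is of the moment at which its call begins. get_calibration takes no time and is no camera call.
A pose or a line that the arm cannot do raises Unreachable and nothing moves.
- sign_off(): hands the job in; it is judged then, once.
Trained networks look in the newest picture that a camera, given by its name, has taken for a name from the list of things; names that differ only in an ending like _2 or _b are one class to them, and where a whole thing is asked for, a point or a joint stands for the part that bears it (a point fixed in the world has none). Each returns a list of dicts, best first, with "score" (0 to 1); they miss things now and then, are a little off and sometimes report something else, mostly with a low value. They report only what shows in the picture. A call takes as long as a camera call. They do not tell look-alikes from the thing itself.
- spot_in(name, camera): "extent" ([centre column, centre row, width, height] in pixels, round what is visible of it).
- regions_of(name, camera): "region" (384x512 bool, what is visible of it) and "extent" ([centre column, centre row, width, height] in pixels, round what is visible of it).
The state is a dict: "t": time; "joint_pos": joint angles; "qvel": joint speeds; "effort": joint torques, N m; "tcp_pos": TCP position; "ee_rot": TCP orientation; "wrist_force": force on the tool from outside, world axes, zero at the start; "moment": the same for the moment, N m; "grip_width": finger opening in mm; "grip_force": force on a finger pad.
Only numpy, scipy, OpenCV 4.12 (cv2) and the standard library are available. Lean on these libraries where they do the work, as an engineer would, in place of code of your own. Each camera call takes 0.05 s, during which the arm holds its last target. There are 200 camera calls.

## Working session

There is one attempt and no reset: what is moved stays moved. The work goes in short steps, each a Python script; the robot and the scene stay as the last script left them, time stands still between calls to the robot, and variables do not carry over. Pictures are saved under pics/ and viewed, at most 10 in all, crops included, and the job is handed in when it is done.

```bash
ls; mkdir -p pics; python3 - <<'E'
from station import *
import cv2
for c in ["scene","top"]:
    im=get_image(c); cv2.imwrite(f"pics/{c}0.png",cv2.resize(im[:,:,::-1],(800,600),interpolation=cv2.INTER_CUBIC)); cv2.imwrite(f"{c}_raw.png",im[:,:,::-1])
    k=get_calibration(c); print(c,k)
    for n in ["square","square_grip","plate","mat","swing_rail","long_rail","stop_block","centring_ring","hex_bolt"]:
        print(n,[(round(d['score'],2),[round(float(v)) for v in d['extent']]) for d in spot_in(n,c)])
print(get_obs())
E
```

```text
pics
scene {'fx': 351.07633558096614, 'fy': 351.07633558096614, 'cx': 253.8104284503042, 'cy': 189.30803501786835, 'R': array([[-0.58838411,  0.80849304,  0.01196456],
       [ 0.42039736,  0.31851871, -0.84959514],
       [-0.69070269, -0.4948584 , -0.52729968]]), 't': array([ 227.24151008, -156.85024928, 1207.50946611])}
square [(0.83, [286, 225, 78, 44]), (0.77, [433, 262, 83, 54]), (0.58, [393, 197, 50, 40])]
square_grip [(0.9, [287, 226, 82, 36]), (0.78, [393, 197, 53, 39]), (0.63, [436, 258, 86, 56]), (0.22, [288, 248, 148, 98]), (0.16, [176, 202, 9, 16])]
plate [(0.57, [176, 184, 129, 67])]
mat [(0.67, [287, 246, 152, 100])]
swing_rail []
long_rail [(0.8, [149, 165, 52, 33])]
stop_block [(0.51, [179, 156, 13, 11])]
centring_ring [(0.68, [302, 279, 19, 15])]
hex_bolt [(0.55, [176, 204, 6, 10]), (0.15, [286, 226, 82, 40])]
top {'fx': 493.25842531717717, 'fy': 493.25842531717717, 'cx': 248.7111549483549, 'cy': 193.67553990818843, 'R': array([[ 0.02851762, -0.99950268, -0.0134585 ],
       [-0.98410272, -0.02571201, -0.17572914],
       [ 0.1752957 ,  0.01825592, -0.98434655]]), '
[... 465 characters left out ...]
ing_ring []
hex_bolt []
{'t': 1.0, 'joint_pos': array([-7.96534723e+01,  1.24260759e+01,  9.24401830e+01, -1.42060368e-03,
        7.51304970e+01, -6.42807717e+00]), 'qvel': array([ 0.09717014, -0.11519241,  0.01197698,  0.05942673, -0.04960354,
        0.008103  ]), 'effort': array([ 9.00689847e-04, -3.96900952e+01, -3.04265392e+01, -3.79387427e-05,
        7.57968191e-04, -9.64220533e-06]), 'tcp_pos': array([ 180.40408673, -598.42565892,  231.32275802]), 'ee_rot': array([1.79996930e+02, 1.72761228e-03, 1.67749694e+01]), 'wrist_force': array([-0.45235852, -0.16132402, -0.25424569]), 'moment': array([ 0.01096911, -0.00125917,  0.04099451]), 'grip_force': 0.0, 'grip_width': 85.09033969219966}
```

View pics/scene0.png

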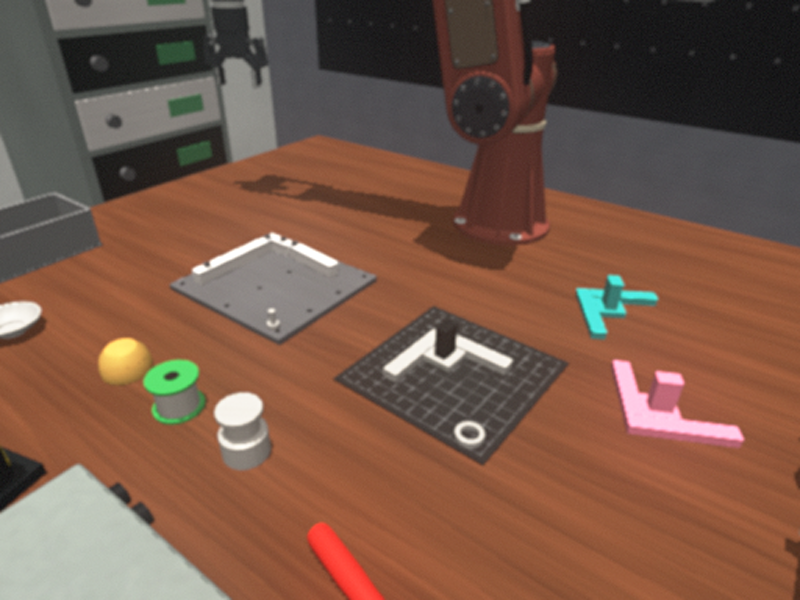

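```bash
python3 -c "
import cv2
im=cv2.imread('top_raw.png')[130:330,90:400]
cv2.imwrite('pics/topc.png',cv2.resize(im,(800,516),interpolation=cv2.INTER_CUBIC))"
```

```text
(no output)
```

View pics/topc.png

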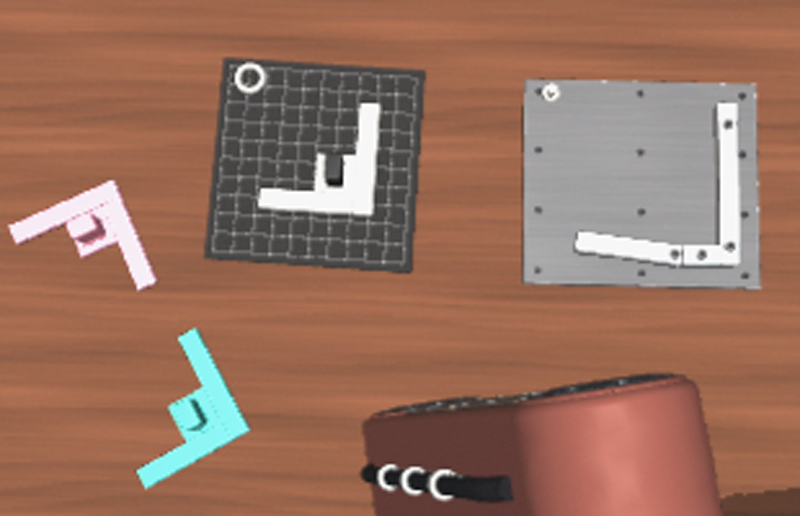

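The real square is the white one with the black handle, at top-camera (215,193) and scene (286,225). Two look-alikes have to be avoided:
- **Pink:** top (121,223), scene (433,262).
- **Turquoise:** top (164,289), scene (393,197).

The frame corner is at top about (372,228), and the swing rail leans in at about (332,228). I'll fit the poses next.

```bash
cat > h.py <<'E'
from station import *
import numpy as np, cv2
from scipy.optimize import minimize
S=4
def proj(k,P):
    c=(k["R"]@np.asarray(P,float).T).T+k["t"]
    return np.c_[k["fx"]*c[:,0]/c[:,2]+k["cx"],k["fy"]*c[:,1]/c[:,2]+k["cy"]]
def rot(a): c,s=np.cos(a),np.sin(a); return np.array([[c,-s],[s,c]])
def box(x0,x1,y0,y1,z0,z1): return np.array([[x,y,z] for x in(x0,x1) for y in(y0,y1) for z in(z0,z1)],float)
def place(b,p,z): # p=x,y,yaw
    q=b.copy(); q[:,:2]=b[:,:2]@rot(p[2]).T+p[:2]; q[:,2]+=z; return q
def draw(k,boxes,roi):
    m=np.zeros((roi[3]*S,roi[2]*S),np.uint8)
    for b in boxes:
        u=(proj(k,b)-roi[:2]+0.5)*S-0.5
        cv2.fillConvexPoly(m,cv2.convexHull(np.round(u*16).astype(np.int32)),255,shift=4)
    return m>0
def sq(p,z): return [place(box(-45,85,-45,-23,0,14),p,z),place(box(-45,-23,-45,85,0,14),p,z)]
def sqignore(p,z): return [place(box(-23,22,-23,22,0,12),p,z),place(box(-15,15,-10,10,10,60),p,z)]
def frame(p):
    sw=box(0,20,0,118,12,37); th=p[3]
    c=np.array([-10,52]); b=box(-20,0,44,162,12,37); b[:,:2]=(b[:,:2]-c)@rot(-th).T+c
    return [place(x,p,0) for x in(box(-20,165,-20,0,12,37),box(-20,0,0,42,12,37),b)]
def fit(im,k,model,x0,ign=None,steps=(8,8,.06,.05),thr=None):
    u=np.vstack([proj(k,b) for b in model(x0)]); a=np.floor(u.min(0)-12).astype(int); e=np.ceil(u.max(0)+12).astype(int)
    roi=[a[0],a[1],e[0]-a[0],e[1]-a[1]]
    g=im.min(2)[a[1]:e[1],a[0]:e[0]]
    if thr is None: thr,_=cv2.threshold(g,0,255,cv2.THRESH_OTSU)
    m=cv2.resize(g,None,fx=S,fy=S,interpolation=cv2.INTER_CUBIC)>thr
    def cost(x):
        d=draw(k,model(x),roi); v=np.ones_like(m)
        if ign: v&=~(draw(k,ign(x),roi)&~d) ; v&=~draw(k,ign(x)[1:],roi)
        return 1-(d&m&v).sum()/max(1,((d|m)&v).sum())
    best=x0
    for f in (1,.4,.15):
        n=len(x0); sim=np.vstack([best]+[np.array(best)+f*np.eye(n)[i]*steps[i] for i in range(n)])
        best=minimize(cost,best,method="Nelder-Mead",options=dict(initial_simplex=sim,xatol=1e-3,fatol=1e-5)).x
    return best,cost(best),thr
def back(k,uv,z):
    d=k["R"].T@np.array([(uv[0]-k["cx"])/k["fx"],(uv[1]-k["cy"])/k["fy"],1]); o=-k["R"].T@k["t"]
    return (o+d*(z-o[2])/d[2])[:2]
E
python3 - <<'E'
from h import *
np.set_printoptions(precision=4,suppress=True)
print("off",grasp_offset if 'grasp_offset' in globals() else get_obs().keys())
K=get_calibration("top")
heel=back(K,(90+372/2.58,130+212/2.58),10); cor=back(K,(90+720/2.58,130+245/2.58),30)
print(heel,cor)
for c in ("top","scene"):
    im=cv2.imread(f"{c}_raw.png"); k=get_calibration(c)
    p,s,t=fit(im,k,lambda x:sq(x,3),[heel[0]+45,heel[1]+45,0.],lambda x:sqignore(x,3)); print(c,"sq",p,s,t)
    q,s,t=fit(im,k,frame,[cor[0],cor[1],0.,.1]); print(c,"frame",q,s,t)
    v=im.copy()
    for b in sq(p,3)+frame(q): cv2.polylines(v,[cv2.convexHull(np.round(proj(k,b)).astype(np.int32))],True,(0,0,255))
    o=(90,130,310,200) if c=="top" else (100,130,280,170)
    cv2.imwrite(f"pics/fit_{c}.png",cv2.resize(v[o[1]:o[1]+o[3],o[0]:o[0]+o[2]],(775,500),interpolation=cv2.INTER_CUBIC))
E
```

```text
off 18.700000000000003
[436.7566 108.5138] [ 406.888  -286.4571]
top sq [482.0053 153.7397  -0.0356] 0.12688002798181186 160.0
top frame [ 407.3535 -298.9769   -0.0432    0.2569] 0.8429391727493918 127.0
scene sq [474.7386 151.5545  -0.0406] 0.22790288271106873 144.0
scene frame [ 443.6557 -227.4728   -0.1168   -0.2305] 0.6391511418522071 106.0
```

```bash
python3 - <<'E'
from h import *
np.set_printoptions(precision=4,suppress=True)
vs=[]
for c,thrs in (("top",(180,205)),("scene",(140,165))):
    im=cv2.imread(f"{c}_raw.png"); k=get_calibration(c)
    u=proj(k,[[440,-290,30]])[0].astype(int); print(im[u[1]-25:u[1]+25:5,u[0]-25:u[0]+25:5].min(2))
    for th in thrs:
        p,s,t=fit(im,k,lambda x:sq(x,3),[480,153,-.036],lambda x:sqignore(x,3),thr=th); print(c,"sq",p,s,t)
        q,s,t=fit(im,k,frame,[407,-288,0.,.1],thr=th); print(c,"frame",q,s,t)
    v=cv2.resize(im,None,fx=4,fy=4,interpolation=cv2.INTER_CUBIC)
    for b in sq(p,3)+frame(q): cv2.polylines(v,[cv2.convexHull(np.round(proj(k,b)*4+1.5).astype(np.int32))],True,(0,0,255))
    for P in ([480,153,15],[450,-240,25]):
        u=(proj(k,[P])[0]*4).astype(int); vs.append(v[u[1]-150:u[1]+150,u[0]-200:u[0]+200])
cv2.imwrite("pics/fit.png",np.vstack([np.hstack(vs[:2]),np.hstack(vs[2:])]))
E
```

```text
[[159 158 158 159 159 247 213 158  83  83]
 [162 160 159 160 160 247 239 159  83  84]
 [156 154 154 156 155 247 242 157  78  77]
 [162 163 161 160 160 247 247 158  74  74]
 [161 162 163 164 163 247 247 162  77  75]
 [157 157 158 158 159 247 247 147  76  75]
 [162 162 162 161 163 247 247 161  79  79]
 [157 157 157 159 159 247 247 157  75  79]
 [247 124 247 182 247 247 247 164  74  72]
 [151  97  96  97  93  97 156 158  73  75]]
top sq [482.3134 153.9214  -0.0381] 0.10970617665787319 180
top frame [ 407.6224 -286.736    -0.0004    0.1122] 0.19037250632613434 180
top sq [483.0667 154.1929  -0.037 ] 0.12564959168522638 205
top frame [ 407.1408 -286.3198    0.0023    0.1176] 0.25556752873563215 205
[[ 66  67  66  66  64  64  65  65  66  68]
 [ 61  65  66  68  67  68  69  63  63  66]
 [ 63  63  61  64  70  71  69  71  70  70]
 [ 65  64  66  66  65  68  70 118  66  69]
 [ 65  67  67  67  63 199 255 215 249 193]
 [ 66  69  68 208 255 213 125 129 134 149]
 [ 82 233 255 204 127 131 128 136 135 139]
 [255 168 127 129 132 135 137 134 136 135]
 [127 126 118 136 133 133 135 135 134 122]
 [121 134 133 133 133 133 133 133 134 135]]
scene sq [476.5056 151.3609  -0.0367] 0.21503803393797538 140
scene frame [ 399.3601 -296.8248    0.0307    0.1256] 0.42935505319148937 140
scene sq [477.8903 152.3138  -0.0373] 0.27778183144837654 165
scene frame [ 395.8237 -311.153     0.114     0.1584] 0.5272954972391416 165
```

View pics/fit.png

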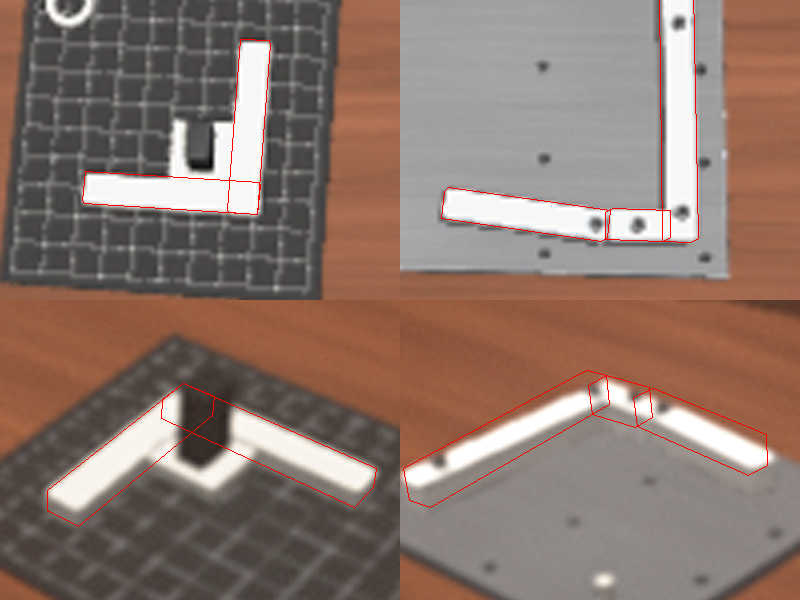

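The top-camera fit lies well on both objects. The square is at (482, 154) with yaw −0.037 rad, the corner at (407.5, −286.5) with yaw about 0, and the swing rail leans 0.112 rad. The scene-camera fit is poorer, so I won't use it. The centre crop confirms the black handle, so I'll grasp now.

```bash
python3 - <<'E'
from h import *
np.set_printoptions(precision=2,suppress=True)
Y=np.degrees(-0.0375)
goto([482,154,130],[180,0,Y]); 
move_l([482,154,26.5],speed=150)
o=get_obs(); print(o["t"],o["tcp_pos"],o["wrist_force"],o["joint_pos"])
grip(0,60); o=get_obs(); print(o["t"],o["grip_width"],o["grip_force"],o["wrist_force"],o["tcp_pos"])
move_l([482,154,120],speed=150); wait(.3)
o=get_obs(); print(o["t"],o["grip_width"],o["grip_force"],o["wrist_force"],o["moment"],o["tcp_pos"])
im=get_image("top"); cv2.imwrite("g.png",im[:,:,::-1]); im=get_image("scene"); cv2.imwrite("pics/g.png",cv2.resize(im[130:290,180:400,::-1],(770,560)))
E
```

```text
4.7167 [482.9  154.05  27.17] [0.31 0.1  0.67] [  9.76  14.21 115.47  -0.    50.24 101.92]
5.3333 19.607807703950886 60.00658929347992 [-0.7   0.58  1.72] [482.48 154.24  27.  ]
6.4083 19.313187416164872 59.040600657463074 [-0.3   0.5  -3.71] [ 0.02 -0.   -0.04] [481.27 153.87 118.96]
```

View pics/g.png

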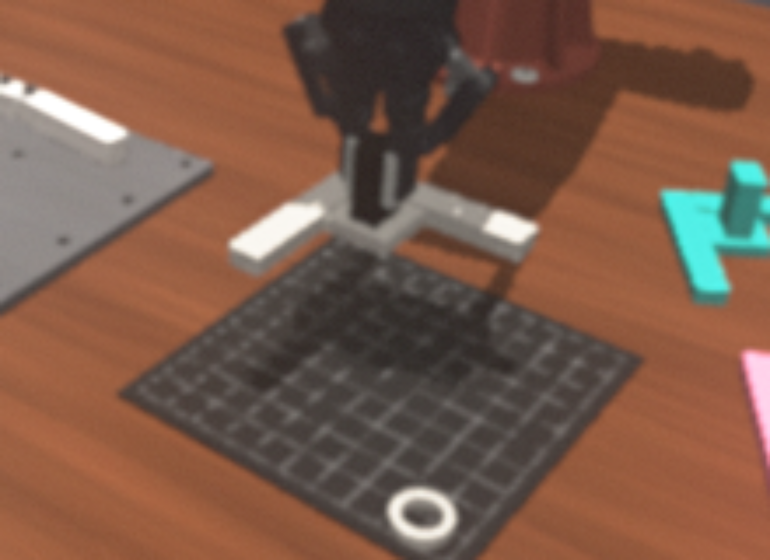

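Held flat, with only the handle gripped; it weighs about 3.7 N. Next I carry it over the plate and lower it, offset from the corner, until it touches.

```bash
cat >> h.py <<'E'
def F(n=4):
    a=[]
    for _ in range(n): wait(.03); a.append(np.r_[get_obs()["wrist_force"],get_obs()["moment"][2]])
    return np.mean(a,0)
E
python3 - <<'E'
from h import *
np.set_printoptions(precision=2,suppress=True)
move_l([482,60,120],[180,0,0],speed=200)
move_l([480,-229,100],speed=250); move_l([480,-229,41],speed=120); wait(.2)
b=F(8); print("bias",b,get_obs()["tcp_pos"],get_obs()["t"])
z=41
while z>32:
    z-=.5; move_l([480,-229,z],speed=20); f=F(3)-b; print(z,f,get_obs()["tcp_pos"])
    if f[2]>4: break
np.save("b.npy",b); print(get_obs()["t"],z)
E
```

```text
bias [-0.24  0.37 -4.43 -0.  ] [ 480.16 -229.15   41.32] 9.5417
40.5 [ 0.07 -0.35 -0.53 -0.  ] [ 479.96 -229.     40.44]
40.0 [-0.01 -0.59 -0.17  0.02] [ 479.97 -228.99   39.95]
39.5 [ 0.17 -0.95  0.25  0.02] [ 479.99 -228.99   39.47]
39.0 [ 0.27 -0.27  0.13 -0.02] [ 480. -229.   39.]
38.5 [ 0.69 -0.18  0.74  0.02] [ 480.01 -228.99   38.5 ]
38.0 [-0.07 -0.28  1.    0.01] [ 479.97 -229.     37.98]
37.5 [ 0.05 -0.41  0.49  0.04] [ 479.98 -228.97   37.47]
37.0 [ 0.11 -0.13  0.22  0.01] [ 480.   -229.     36.98]
36.5 [ 0.09 -0.45  0.51  0.03] [ 479.98 -228.97   36.48]
36.0 [ 0.37 -0.3  -0.04  0.02] [ 480.05 -229.03   36.03]
35.5 [-1.89  0.74  6.34 -0.  ] [ 480.07 -229.07   36.01]
13.3917 35.5
```

```bash
python3 - <<'E'
from h import *
np.set_printoptions(precision=2,suppress=True)
b=np.load("b.npy"); Z=35.75
def st(x,y,n=3):
    move_l([x,y,Z],speed=30); f=F(n)-b; o=get_obs(); print((x,y),f,o["tcp_pos"],o["ee_rot"][2].round(2)); return f
for x,y in ((474,-232),(466,-236),(460,-238),(456,-238)):
    f=st(x,y)
    if max(abs(f[:2]))>14: raise SystemExit("stop")
x=456
while x>448:
    x-=.7; f=st(x,-238)
    if f[0]>12: break
print(get_obs()["t"]); np.save("x.npy",x)
im=get_image("top"); cv2.imwrite("a.png",im[:,:,::-1])
E
```

```text
(474, -232) [ 0.41 -1.15  4.22 -0.09] [ 474.29 -232.55   36.02] -0.01
(466, -236) [ 0.07 -0.66  6.31 -0.04] [ 465.82 -236.36   35.97] -0.0
(460, -238) [ 2.07 -0.32  6.09 -0.12] [ 460.16 -238.22   35.97] -0.01
(456, -238) [ 5.16  1.18  5.47 -0.26] [ 456.74 -238.02   36.01] -0.03
(455.3, -238) [ 5.36  1.13  5.1  -0.27] [ 456.1  -238.05   36.02] -0.03
(454.6, -238) [ 4.94  1.05  5.37 -0.27] [ 455.4  -238.04   36.  ] -0.03
(453.90000000000003, -238) [ 5.38  1.12  5.34 -0.27] [ 454.75 -238.05   36.03] -0.03
(453.20000000000005, -238) [ 5.23  0.8   5.17 -0.26] [ 454.04 -238.07   36.02] -0.03
(452.50000000000006, -238) [ 5.69  0.68  5.53 -0.24] [ 453.31 -238.09   36.02] -0.03
(451.80000000000007, -238) [ 4.98  0.96  4.72 -0.24] [ 452.63 -238.09   36.02] -0.03
(451.1000000000001, -238) [ 4.86  0.61  5.54 -0.22] [ 451.94 -238.1    36.05] -0.03
(450.4000000000001, -238) [ 5.94  1.03  5.26 -0.19] [ 451.44 -238.05   36.05] -0.03
(449.7000000000001, -238) [ 7.44  1.    4.58 -0.15] [ 451.36 -238.04   36.16] -0.03
(449.0000000000001, -238) [ 8.83  1.89  3.67 -0.13] [ 451.26 -238.03   36.26] -0.04
(448.3000000000001, -238) [10.08  2.74  2.56 -0.04] [ 451.2  -238.03   36.39] -0.04
(447.60000000000014, -238) [11.79  2.5   2.25 -0.01] [ 451.11 -238.02   36.46] -0.05
19.4583
```

```bash
python3 - <<'E'
from h import *
np.set_printoptions(precision=2,suppress=True)
b=np.load("b.npy"); x=float(np.load("x.npy")); Z=35.5
def st(x,y,n=3):
    move_l([x,y,Z],speed=30); f=F(n)-b; o=get_obs(); print((x,y),f,o["tcp_pos"],o["ee_rot"]); return f
y=-239
f=st(x,y)
while y>-250:
    y-=.7; f=st(x,y)
    if -0+f[1]>9: break
np.save("x.npy",[x,y,Z]); print(get_obs()["t"])
im=get_image("top"); cv2.imwrite("a.png",im[:,:,::-1])
cv2.imwrite("pics/p1.png",cv2.resize(im[180:260,280:400,::-1],(780,520),interpolation=cv2.INTER_CUBIC))
E
```

```text
(447.60000000000014, -239) [11.99  5.41  4.53 -0.01] [ 451.12 -238.14   36.41] [-179.94   -0.43   -0.07]
(447.60000000000014, -239.7) [11.68  7.19  5.73  0.01] [ 451.16 -238.19   36.44] [-179.87   -0.42   -0.08]
(447.60000000000014, -240.39999999999998) [12.61  9.56  7.08  0.04] [ 451.15 -238.28   36.45] [-179.8    -0.41   -0.09]
20.5583
```

View pics/p1.png

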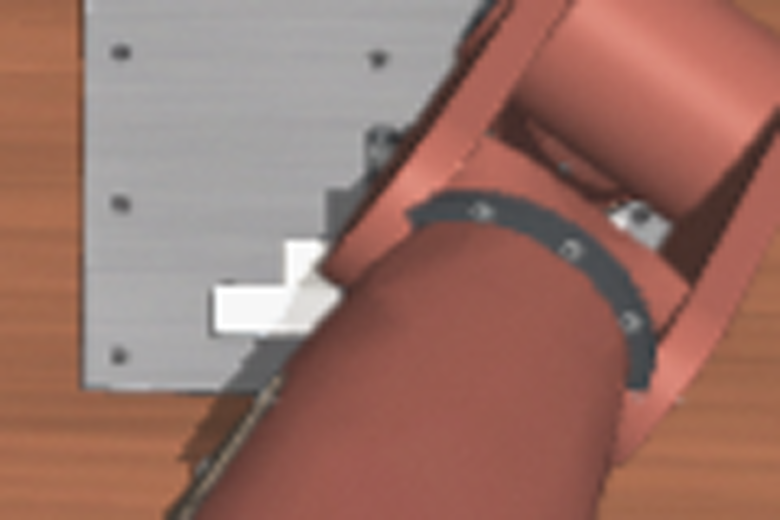

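At y = −238.1 it seems stuck by friction, about 3 mm short of the fitted y = −241.5. I'll ease the −x and downward push, then slide it along −y.

```bash
python3 - <<'E'
from h import *
np.set_printoptions(precision=2,suppress=True)
b=np.load("b.npy"); x,y,Z=np.load("x.npy")
def st(x,y,n=3):
    move_l([x,y,Z],speed=30); f=F(n)-b; o=get_obs(); print((round(x,1),round(y,1)),f,o["tcp_pos"],o["ee_rot"]); return f
Z=35.75; x=450.3; y=-239.5
f=st(x,y)
while y>-250:
    y-=.7; f=st(x,y)
    if f[1]>13: break
np.save("x.npy",[x,y,Z]); print(get_obs()["t"])
E
```

```text
(450.3, -239.5) [ 6.98  5.26  7.31 -0.02] [ 451.39 -238.14   36.06] [-179.88   -0.1     0.  ]
(450.3, -240.2) [ 6.61  6.54  8.41 -0.04] [ 451.38 -238.31   36.12] [-179.81   -0.09   -0.02]
(450.3, -240.9) [ 6.51  8.14  9.54 -0.04] [ 451.39 -238.53   36.17] [-179.75   -0.09   -0.03]
(450.3, -241.6) [ 6.8  10.08 10.36  0.01] [ 451.36 -238.55   36.2 ] [-179.68   -0.07   -0.04]
(450.3, -242.3) [ 7.   12.32 11.91  0.01] [ 451.33 -238.6    36.24] [-179.6    -0.06   -0.05]
(450.3, -243.0) [ 6.59 14.16 13.57  0.03] [ 451.36 -238.65   36.31] [-179.53   -0.05   -0.06]
22.7083
```

```bash
python3 - <<'E'
from h import *
np.set_printoptions(precision=2,suppress=True)
b=np.load("b.npy"); x,y,Z=np.load("x.npy")
def st(x,y,n=3):
    move_l([x,y,Z],speed=30); f=F(n)-b; o=get_obs(); print((round(x,1),round(y,1)),f,o["tcp_pos"],o["ee_rot"]); return f
x=452.; y=-240; Z=36.2
f=st(x,y)
while y>-248:
    y-=1; Z+=.22; f=st(x,y)
    if f[1]>14: break
np.save("x.npy",[x,y,Z]); print(get_obs()["t"])
E
```

```text
(452.0, -240) [2.24 6.09 9.58 0.02] [ 451.4  -238.46   36.05] [-179.82    0.1     0.02]
(452.0, -241) [ 2.39  8.06 10.32  0.11] [ 451.36 -238.66   36.15] [-179.72    0.11    0.  ]
(452.0, -242) [ 3.12 10.4  10.49  0.19] [ 451.3  -238.81   36.22] [-179.63    0.12    0.  ]
(452.0, -243) [ 4.19 13.05 10.96  0.25] [ 451.28 -238.87   36.31] [-179.53    0.13   -0.01]
(452.0, -244) [ 4.46 15.4  11.85  0.33] [ 451.21 -238.9    36.37] [-179.42    0.15   -0.02]
24.475
```

```bash
python3 - <<'E'
from h import *
np.set_printoptions(precision=2,suppress=True)
k=get_calibration("top"); g=cv2.imread("top_raw.png").min(2)
for X in (450,480,520):
    u=proj(k,[[X,-286.5,37],[X,-283.5,37],[X,-306.5,37],[X,-303.5,37],[X,-283.5,12]]); r=int(round(u[0,1])); c=int(u[:,0].min())
    print(u[:,0], c-4, g[r,c-4:c+16])
b=np.load("b.npy"); x,y,Z=np.load("x.npy")
def st(x,y,n=3):
    move_l([x,y,Z],speed=30); f=F(n)-b; o=get_obs(); print((round(x,1),round(y,1)),f,o["tcp_pos"],o["ee_rot"]); return f
Z=37.7; f=st(x,y)
np.save("x.npy",[x,y,Z]); print(get_obs()["t"])
E
```

```text
[369.42 368.38 376.31 375.28 366.48] 362 [158 158 159 158 158 122 111 247 247 247 247 247 247 247 203 158 157 158
 159 158]
[369.27 368.24 376.14 375.11 366.35] 362 [158 158 157 158 157 125  95 247 247 247 247 247 247 242 184 159 159 160
 159 159]
[369.08 368.05 375.91 374.89 366.17] 362 [156 157 157 157 148 122 134 247 247 247 247 247 247 220 158 158 158 158
 159 157]
(np.float64(452.0), np.float64(-244.0)) [ 5.71 13.88  7.91  0.31] [ 451.21 -238.93   36.45] [-179.43    0.13   -0.03]
24.825
```

The rail's inner top edge is at y ≈ −284, so home is y ≈ −238.9. The contact is real; the fit was biased by the shaded side face. Now I load both faces and hold.

```bash
python3 - <<'E'
from h import *
np.set_printoptions(precision=2,suppress=True)
b=np.load("b.npy"); x,y,Z=np.load("x.npy")
def st(x,y,n=3):
    move_l([x,y,Z],speed=30); f=F(n)-b; o=get_obs(); print((round(x,1),round(y,1)),f,o["tcp_pos"],o["ee_rot"]); return f
f=st(x,y)
while x>442 and f[0]<13.5:
    x-=.8; f=st(x,y)
    if f[1]>17: y+=.7
    if f[1]<13: y-=.7
for i in range(4):
    wait(.6); print(F(3)-b,get_obs()["tcp_pos"],get_obs()["moment"])
np.save("x.npy",[x,y,Z]); print(get_obs()["t"])
E
```

```text
(np.float64(452.0), np.float64(-244.0)) [ 6.29 13.79  8.1   0.24] [ 451.24 -238.95   36.46] [-179.43    0.13   -0.03]
(np.float64(451.2), np.float64(-244.0)) [ 8.97 14.05  6.16  0.28] [ 451.25 -238.95   36.47] [-179.44    0.02   -0.05]
(np.float64(450.4), np.float64(-244.0)) [11.69 14.55  4.09  0.34] [ 451.2  -238.97   36.48] [-179.45   -0.07   -0.06]
(np.float64(449.6), np.float64(-244.0)) [14.11 14.78  2.14  0.37] [ 451.18 -239.     36.54] [-179.47   -0.17   -0.08]
[13.44 14.5   2.69  0.37] [ 451.21 -239.02   36.56] [ 2.62 -1.94  0.38]
[13.79 14.35  2.55  0.35] [ 451.18 -239.01   36.54] [ 2.66 -1.98  0.37]
[13.43 14.56  2.28  0.33] [ 451.18 -238.99   36.55] [ 2.69 -1.96  0.29]
[13.41 14.61  3.01  0.34] [ 451.19 -238.98   36.54] [ 2.62 -1.95  0.34]
29.025
```

```bash
python3 - <<'E'
from h import *
np.set_printoptions(precision=4,suppress=True)
move_l([452,-240,36.6],speed=30); move_l([466,-226,38],speed=60); move_l([472,-215,120],speed=150); move_l([482,100,120],speed=250)
print(get_obs()["t"],get_obs()["grip_width"])
im=get_image("top"); cv2.imwrite("r.png",im[:,:,::-1]); k=get_calibration("top")
def frtop(p): # tops only
    o=[]
    for q in frame(p): q[:,2]=37; o.append(q)
    return o
for f,x0 in (("top_raw.png",[407,-284,0,.1]),("r.png",[407,-284,0,0.])):
    for t in (190,205): print(f,fit(cv2.imread(f),k,frtop,x0,thr=t))
cv2.imwrite("pics/r.png",cv2.resize(im[130:270,200:400,::-1],(800,560),interpolation=cv2.INTER_CUBIC))
E
```

```text
31.925 19.286637020984465
top_raw.png (array([ 406.0089, -285.1486,    0.0018,    0.1128]), np.float64(0.14774652660115217), 190)
top_raw.png (array([ 406.3787, -285.1755,    0.005 ,    0.1162]), np.float64(0.13925213826252913), 205)
r.png (array([ 405.742 , -285.1842,    0.002 ,    0.008 ]), np.float64(0.15447645913090202), 190)
r.png (array([ 406.1503, -285.1131,    0.004 ,    0.0048]), np.float64(0.13930103368258206), 205)
```

View pics/r.png

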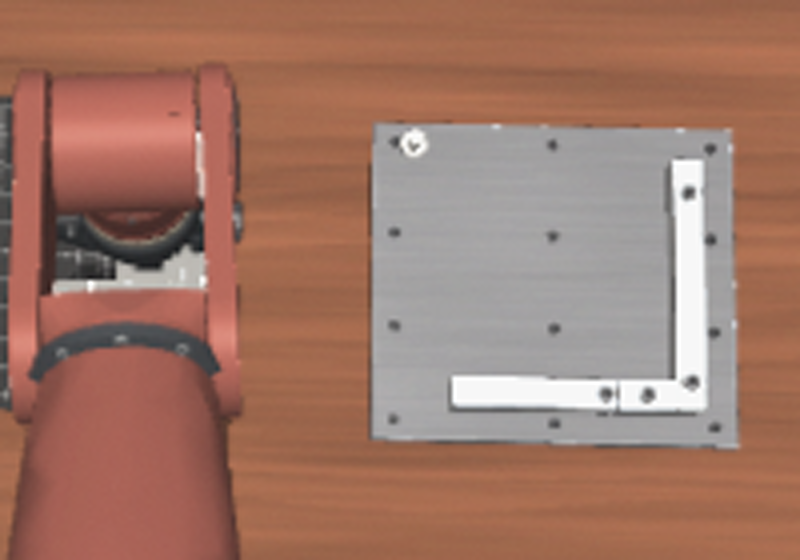

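The bolt is untouched at (413,143). The swing rail at (450–616, 392) now lines up with the stop block, and its fitted angle is about 0.006 rad. Now I lay the square back on the mat.

```bash
python3 - <<'E'
from h import *
np.set_printoptions(precision=3,suppress=True)
move_l([482,154,100],[180,0,-2.1],speed=120); move_l([482,154,31],speed=100); wait(.2)
b=F(4); z=31
while z>24:
    z-=.5; move_l([482,154,z],speed=20); f=F(2)-b
    if f[2]>2.5: break
print(z,f,get_obs()["tcp_pos"],get_obs()["t"])
o=get_obs(); grip(50); wait(.2); print(get_obs()["grip_width"])
grip(85); move_l([482,154,150],speed=100); move_l([440,-60,230],speed=250); wait(.3)
o=get_obs(); print(o["t"],o["wrist_force"])
im=get_image("top"); k=get_calibration("top")
print(fit(im,k,lambda x:sq(x,3),[482,154,-.037],lambda x:sqignore(x,3),thr=180))
im=get_image("scene"); cv2.imwrite("pics/e.png",cv2.resize(im[130:310,80:400,::-1],(800,450),interpolation=cv2.INTER_CUBIC))
E
```

```text
26.5 [-1.927 -1.042  6.932 -0.011] [482.035 154.004  26.975] 36.6333
49.71643720159848
40.4417 [-0.403  0.481 -0.082]
(array([482.224, 153.643,  -0.035]), np.float64(0.10795299262093472), 180)
```

View pics/e.png

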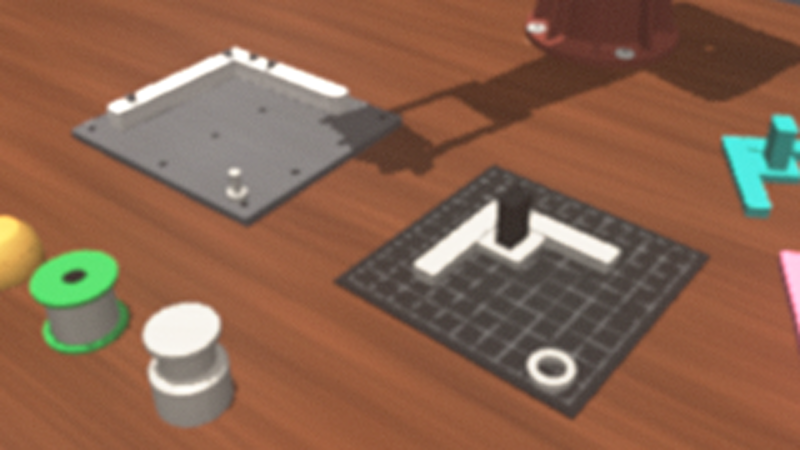

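The square lies flat on the mat with its handle at (512,220), the ring and bolt are where they were, and the rail is straight. Handing in.

```bash
python3 -c "
from station import *
print(sign_off())"
```

```text
the job is handed in; nothing more can be done
None
```

The square was held against both faces for over two seconds at about 14 N wrist force along each of −x and −y (face forces not measured directly), then laid back flat on the mat and released; the swing rail measured about 0.006 rad from square, the bystanders in view looked unmoved, and the job was handed in at about 40 s, but `sign_off()` returned no verdict.

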